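# Sieve the fixing nuts from the drawer knobs

## Robot

A 6-joint arm with a two-finger parallel gripper is mounted at the origin on a cart in front of the work surface, level with it; the furniture and walls round the work are solid. World frame = base frame: x ahead of the robot, y to its left, z up, the work surface at z = 0. Lengths are in m, angles in rad, forces in N, time in s.
With the tool pointing down it reaches from about 0.2 to 0.875 m from the base axis. Payload 3.4 kg.
Tool frame: the origin (TCP) lies midway between the tips of the shut fingers; the grasp point (between the pads) lies robot.grip_depth behind it (robot.grip_depth is the distance from the TCP to the grasp point, in m); z points along the fingers, y is the line along which they close (so a half turn about z gives the same grasp; the last joint's range is limited). The gripper opens to 94 mm and grips with 3 to 60 N. Pads are 16 mm wide; open, the fingers measure 119 mm over their backs; the gripper's body (75 mm by 177 mm) begins 78 mm behind the grasp point.
Start: joints at [-1.242, 0.276, 1.505, -0, 1.361, -0.121], TCP at [0.25, -0.518, 0.205] pointing down, gripper open.
Joint ranges: [-2.89, 2.89], [-0.75, 2.08], [0.22, 2.7], [-1.18, 4.32], [0.11, 2.71], [-2.7, 2.7]. Speed limits (rad/s): [2.57, 2.57, 3.14, 3.14, 3.14, 3.14].

## Interface

Orientations are given as a rotation vector (axis times angle).
In Python, from station import robot gives the robot as it stands.
- The arm moves only by the tool send_rows, never from a script. Its argument "plan" is text: rows parted by semicolons, each of 4 numbers parted by spaces: the shift along the tool's x, y, z in m, then the turn about the tool's z in degrees. A call has 1 to 12 rows; each row shifts and turns the commanded pose from where the row before left it, along the tool's axes as they then stand; what a row does not reach is not made up. A row lasts 1/10 s, in which the tool goes at most 50 mm and 8.59 degrees, less where a joint would pass 70% of its speed; a pose out of reach is approached as far as the arm can. A call is refused whole if a number of a shift passes 0.05 or a number of a turn 8.59, either way. A call with a gripper value outside its range is refused whole. "fingers" is the finger opening in m, from 0 to 0.094, set as the call begins (left out, the last holds). The fingers move at their own pace and stop on an object; "force" is the grip in N (left out, the last holds). Time passes only in rows, so rows that do not move let the fingers close. It gives the time, the measured TCP pose, the force, the opening and the grip force at its end, in the units of the state.
- robot.observe(): the state, without advancing time (a new reading comes with each control period).
- robot.camera(name): name is "side" or "top" or "wrist"; returns (picture, depth): 480x640x3 uint8, red, green, blue; 480x640 float32, m along the optical axis (not along the pixel's ray), 0 where there is no reading.
- robot.get_calibration(name): a dict with "mtx" (3x3 intrinsics, pixels), "k1" (the pictures are not rectified: a ray, as slopes to the right and down, at radius r is drawn at 1 + k1 r^2 times it, then the intrinsics apply), "eye" and "orientation" of the camera in the world; the wrist camera has in their place "tool_from_camera" (4x4, takes a point from camera to tool coordinates, whose origin is the TCP and whose axes are the flange's). Camera axes: x right, y down, z forward; pixel columns grow to the right and rows downward; lengths in m; the calibration is good to about 2 mm. A picture is of the moment at which its call begins: read the wrist's pose just before it. get_calibration takes no time and is no camera call.
- robot.hand_in(): hands the job in; it is judged then, once.
The state is a dict: "time_s": time; "qpos": joint angles; "joint_vel": joint speeds; "joint_efforts": joint torques, N m; "position": TCP position; "orientation": TCP orientation; "ft_force": force on the tool from outside, world axes, zero at the start; "moment": the same for the moment, N m; "finger_gap": finger opening in m; "finger_force": force on a finger pad.
Only numpy, scipy, OpenCV 4.12 (cv2) and the standard library are available. Lean on these libraries where they do the work, as an engineer would, in place of code of your own. Each camera call takes 0.05 s, during which the arm holds its last target. There are 200 camera calls.

## Task

The drawer knobs and their brass fixing nuts lie mixed in the hand sieve. Clear the hammer out of the blue catch tray and lay it down on the bench out of the way, then take the sieve by its handle, hold it over the tray and shake it side to side until every nut has dropped through into the tray and only the knobs are left on the screen. Set the sieve down flat on the bench beside the tray and put all the knobs in the felt-lined box, leaving the oil can and the red tin alone; any nut that goes astray belongs in the tray.

Things in the scene. Friction and masses are not known exactly. Their poses are not given: they have to be found in the camera images.
- sieve: hand sieve: beech frame 112 x 142 x 22 mm, walls 6 mm, loose on the bench, 0.16 to 0.26 kg empty. Origin: centre of its underside; x points away from the handle, along the bars and slots of the screen; y runs across the slots (side to side); z up
- sieve_screen (a point): middle of the sieve's screen, on top: three smooth steel bars 14 mm wide with open slots 22 mm wide between and beside them; 11 mm above the sieve's underside, 11 mm below the frame's top. Nuts lie on the bars (friction about 0.2) and stay there while the sieve moves smoothly; jerked side to side along the sieve's y (over about 3 m/s2) they slide off and drop through
- sieve_handle (a point): middle of the sieve's handle: a wooden bar 14 mm thick (along the sieve's x), 70 mm long (along y) and 22 mm high on two arms, 94 mm from the sieve's middle on its -x side and 32 mm above its underside; 31 mm free between bar and frame
- catch_tray: blue steel tray, 162 x 236 mm outside (long side along its y), 32 mm high, walls and floor 4 mm, loose, 0.6 kg. Origin: centre of its underside
- knob_box: shallow open plywood box lined with grey felt, 140 x 140 mm outside, 32 mm high, walls and floor 6 mm, loose. Origin: centre of its underside
- hammer_grip (a point): balance point of the small hammer lying flat in the tray, mid-thickness of its handle (18 x 18 mm), 14 mm above its underside. The handle runs along its y; the head (62 mm across) is 55 to 75 mm off at -y, the handle's end 125 mm off at +y. Free flat place for it: the wide wooden rail left of the panel, top z = 0.027, y = 0.175 to 0.30, free from x = 0.42 to 0.70
- oil_can: oil can standing in the left panel, 62 mm wide, 133 mm high; leave it alone. Origin: centre of its underside
- screw_tin: round red tin, 72 mm wide, 41 mm high; leave it alone. Origin: centre of its underside
- knob0_mid (a point): centre of a turned pale wooden drawer knob, 34 mm across at its head, 26 mm at its foot, 34 mm high, 25 g (there are three to five of them), its sides upright from 17 to 28 mm above its foot, standing on the sieve's screen at the start; it cannot pass the slots
- knob1_mid (a point): centre of a turned pale wooden drawer knob, 34 mm across at its head, 26 mm at its foot, 34 mm high, 25 g (there are three to five of them), its sides upright from 17 to 28 mm above its foot, standing on the sieve's screen at the start; it cannot pass the slots
- knob2_mid (a point): centre of a turned pale wooden drawer knob, 34 mm across at its head, 26 mm at its foot, 34 mm high, 25 g (there are three to five of them), its sides upright from 17 to 28 mm above its foot, standing on the sieve's screen at the start; it cannot pass the slots
- knob3_mid (a point): centre of a turned pale wooden drawer knob, 34 mm across at its head, 26 mm at its foot, 34 mm high, 25 g (there are three to five of them), its sides upright from 17 to 28 mm above its foot, standing on the sieve's screen at the start; it cannot pass the slots
- knob4_mid (a point): centre of a turned pale wooden drawer knob, 34 mm across at its head, 26 mm at its foot, 34 mm high, 25 g (there are three to five of them), its sides upright from 17 to 28 mm above its foot, standing on the sieve's screen at the start; it cannot pass the slots
- nut0_mid (a point): centre of a brass hex nut, 16 mm across flats, 8.4 mm thick, 11 g (there are three to five of them), lying on a bar of the sieve's screen at the start
- nut1_mid (a point): centre of a brass hex nut, 16 mm across flats, 8.4 mm thick, 11 g (there are three to five of them), lying on a bar of the sieve's screen at the start
- nut2_mid (a point): centre of a brass hex nut, 16 mm across flats, 8.4 mm thick, 11 g (there are three to five of them), lying on a bar of the sieve's screen at the start
- nut3_mid (a point): centre of a brass hex nut, 16 mm across flats, 8.4 mm thick, 11 g (there are three to five of them), lying on a bar of the sieve's screen at the start
- nut4_mid (a point): centre of a brass hex nut, 16 mm across flats, 8.4 mm thick, 11 g (there are three to five of them), lying on a bar of the sieve's screen at the start

How it is judged:
By the outcome, as a careful person would: the job done as asked, in the order asked, and still so for the second after the job is handed in, with the robot touching nothing.
Of knob0, knob1, knob2, knob3, knob4 only 3 to 5 are there at a start; the rules pass over those that are not, and their reading is None.
Of nut0, nut1, nut2, nut3, nut4 only 3 to 5 are there at a start; the rules pass over those that are not, and their reading is None.
At some moment in a run one of catch_tray, knob_box may be knocked a few centimetres aside while the robot is not near it.
It also fails if it takes over 208 s, if anything falls off the work surface, if the arm or the gripper's body presses on something with over 40 N, if the wrist force passes 120 N, or if a joint passes its speed limit or range.

## Working session

There is one attempt and no reset: what is moved stays moved. The work goes in short steps, Python scripts to look and compute and a tool call to move; the robot and the scene stay as the last step left them, time stands still between calls to the robot, and variables do not carry over. Pictures are saved under pics/ and viewed, at most 14 in all, crops included, and the job is handed in when it is done.

Besides the shell and the picture viewer there is one more tool, called after "Call:" as name(argument=value, ...) on one line, values as JSON. send_rows: Moves the arm, as the interface text tells. Its arguments: {"type":"object","properties":{"plan":{"type":"string"},"fingers":{"type":"number"},"force":{"type":"number"}},"required":["plan"]}

```bash
mkdir -p pics; ls; cat > h.py <<'E'
import numpy as np, cv2
from scipy.spatial.transform import Rotation as R
from station import robot
def cam(n):
    s=robot.observe(); c=robot.get_calibration(n); im,d=robot.camera(n)
    if n=='wrist':
        T=np.eye(4);T[:3,:3]=R.from_rotvec(s['orientation']).as_matrix();T[:3,3]=s['position'];T=T@np.array(c['tool_from_camera'])
    else:
        T=np.eye(4);o=np.array(c['orientation']);T[:3,:3]=o if o.shape==(3,3) else R.from_rotvec(o).as_matrix();T[:3,3]=c['eye']
    return im,d,np.array(c['mtx']),c['k1'],T
def ray(u,v,K,k1):
    xd=np.array([(u-K[0,2])/K[0,0],(v-K[1,2])/K[1,1]],float);x=xd.copy()
    for _ in range(8): x=xd/(1+k1*(x**2).sum(0))
    return np.array([x[0],x[1],np.ones_like(x[0])])
def onplane(u,v,z,K,k1,T):
    r=T[:3,:3]@ray(u,v,K,k1); t=(z-T[2,3])/r[2]; return T[:3,3]+r*t
def cloud(d,K,k1,T):
    v,u=np.mgrid[:480,:640]; r=ray(u.ravel(),v.ravel(),K,k1)*d.ravel()
    return (T[:3,:3]@r+T[:3,3:]).T.reshape(480,640,3)
def save(n,im): cv2.imwrite('pics/'+n,im[...,::-1])
E
python3 - <<'E'
from h import *
print(robot.grip_depth, robot.observe()); 
for n in('top','side'):
    x=cam(n); save(n+'0.png',x[0]); np.savez(n+'0.npz',im=x[0],d=x[1],K=x[2],k1=x[3],T=x[4]); print(n,x[2:],robot.get_calibration(n)['orientation'])
print(robot.get_calibration('wrist'))
E
```

```text
pics
0.0188 {'time_s': 0.0, 'qpos': array([-1.24201209e+00,  2.76581069e-01,  1.50613543e+00, -7.56221964e-06,
        1.36069348e+00, -1.21032208e-01]), 'joint_vel': array([-0.00133521, -0.00030878, -0.00115628,  0.00073634, -0.00034983,
       -0.00022131]), 'joint_efforts': array([ 1.30349563e-03, -4.04583514e+01, -2.37232965e+01,  6.99529401e-02,
        3.42685031e-02, -1.36954923e-04]), 'position': array([ 0.24979871, -0.51726569,  0.20461178]), 'orientation': array([-3.06070849e+00, -7.00227718e-01,  3.07373520e-04]), 'ft_force': array([ 0.15956216, -0.53839732,  0.09623261]), 'moment': array([ 0.00860193,  0.0345129 , -0.00387987]), 'finger_force': 0.0, 'finger_gap': 0.09412562201020905}
top (array([[446.57104063,   0.        , 326.02042166],
       [  0.        , 446.57104063, 243.23289697],
       [  0.        ,   0.        ,   1.        ]]), -0.04002941813720034, array([[-0.00657983, -0.99009157,  0.14026895,  0.48250492],
       [-0.99995438,  0.00554331, -0.00777898,  0.04403846],
       [ 0.00692435, -0.14031374, -0.99008288,  1.07855944],
       [ 0.        ,  0.      
[... 391 characters left out ...]
5551 , -0.82218271, -0.56898288,  0.66576299],
       [ 0.        ,  0.        ,  0.        ,  1.        ]])) [-2.13844997  0.442147   -0.20913127]
{'mtx': array([[400.58787628,   0.        , 312.26852682],
       [  0.        , 400.58787628, 240.60025675],
       [  0.        ,   0.        ,   1.        ]]), 'k1': -0.07484400536504943, 'tool_from_camera': array([[-1.32493386e-03, -9.62527745e-01, -2.71179985e-01,
         7.78750387e-02],
       [ 9.99999117e-01, -1.30352530e-03, -2.59065679e-04,
        -7.73682036e-04],
       [-1.04132067e-04, -2.71180089e-01,  9.62528622e-01,
        -1.77618558e-01],
       [ 0.00000000e+00,  0.00000000e+00,  0.00000000e+00,
         1.00000000e+00]])}
```

View pics/top0.png

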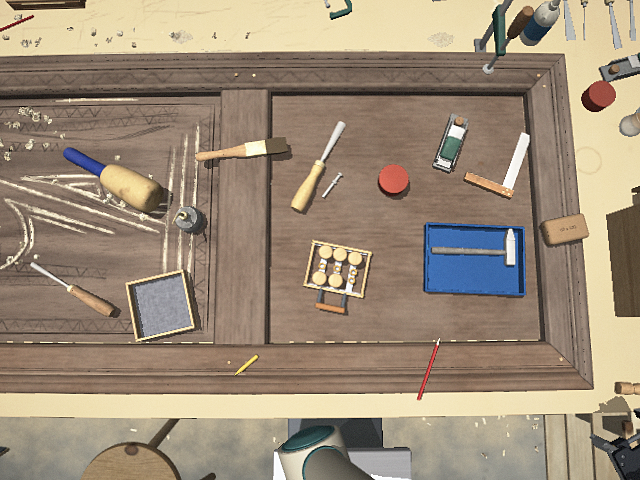

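View pics/side0.png

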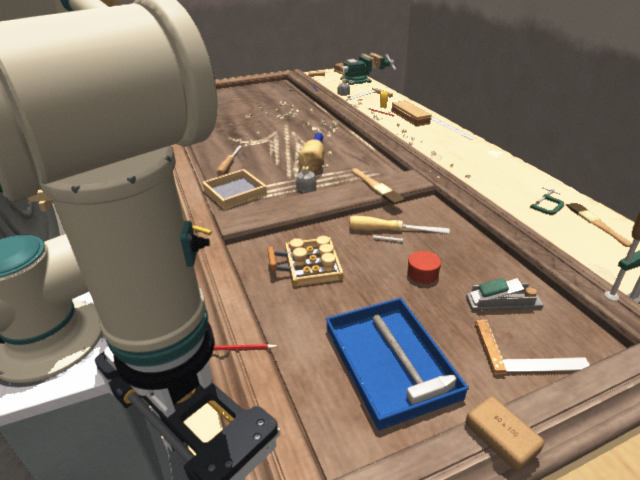

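The top view shows the tray at about (475,260) with the hammer in it, its head on the right at (511,247). The sieve is at (337,268) with its handle at (331,305), and the box is at (160,305). The red tin (393,180) and the oil can (187,220) stay put.

```bash
cat >> h.py <<'E'
def rect(mask,P,z,K,k1,T):
    c=max(cv2.findContours(mask.astype(np.uint8),cv2.RETR_EXTERNAL,cv2.CHAIN_APPROX_NONE)[0],key=cv2.contourArea)[:,0].astype(float)
    p=onplane(c[:,0],c[:,1],z,K,k1,T) if False else np.array([onplane(u,v,z,K,k1,T) for u,v in c])
    (cx,cy),(w,h),a=cv2.minAreaRect((p[:,:2]*1000).astype(np.float32))
    return (cx/1000,cy/1000),(w,h),a
E
python3 - <<'E'
from h import *
a=np.load('top0.npz');im,d,K,k1,T=[a[k] for k in('im','d','K','k1','T')];k1=float(k1)
P=cloud(d,K,k1,T)
def pt(u,v): return np.round(P[v,u],3)
for n,(u,v) in dict(panel=(300,150),rail=(245,220),rail2=(245,120),tray=(440,280),trayrim=(425,260),ham=(470,251),head=(511,240),brush=(225,153),frame=(316,243),box=(160,300),leftpanel=(120,250)).items(): print(n,pt(u,v))
hsv=cv2.cvtColor(im,cv2.COLOR_RGB2HSV)
blue=cv2.inRange(hsv,(100,150,60),(125,255,255)); blue[:200]=0;blue[:,:380]=0
blue=cv2.morphologyEx(blue,cv2.MORPH_CLOSE,np.ones((9,9)))
print('tray',rect(blue,P,.032,K,k1,T))
# things by height over panel
roi=np.zeros((480,640),bool)
z=P[...,2]
m=(z>.012)&(z<.09); 
r=m.copy();r[:236]=0;r[318:]=0;r[:,:295]=0;r[:,380:]=0
f=r&(z<.1); print('sieve all',rect(f,P,.022,K,k1,T))
# hammer: within tray interior non-blue
h=(z>.012)&(hsv[...,1]<110); h[:230]=0;h[290:]=0;h[:,:431]=0;h[:,520:]=0
q=P[h]; q=q[(q[:,2]<.06)]; print('ham n',len(q))
hd=q[(q[:,1]>q[:,1].max()-.12)]
c,A=hd[:,:2].mean(0),np.linalg.svd(hd[:,:2]-hd[:,:2].mean(0))[2][0]; print('handle',c,A,hd[:,2].mean(),'y range',q[:,1].min(),q[:,1].max(), 'head xrange',q[q[:,1]<q[:,1].min()+.018][:,0].min(),q[q[:,1]<q[:,1].min()+.018][:,0].max())
b=(z>.012);b[:262]=0;b[345:]=0;b[:,:115]=0;b[:,202:]=0
print('box',rect(b,P,.032,K,k1,T))
big=cv2.resize(im[230:325,290:385],(760,760),interpolation=cv2.INTER_CUBIC)[:600] ; save('sv.png',cv2.resize(im[230:325,285:385],(600,570),interpolation=cv2.INTER_CUBIC))
E
```

```text
panel [ 0.874  0.1   -0.003]
rail [0.689 0.23  0.025]
rail2 [0.943 0.235 0.024]
tray [ 0.544 -0.239  0.005]
trayrim [ 0.59  -0.198  0.03 ]
ham [ 0.611 -0.309  0.023]
head [ 0.637 -0.411  0.023]
brush [0.851 0.279 0.042]
frame [0.634 0.06  0.015]
box [0.5   0.433 0.008]
leftpanel [ 0.622  0.54  -0.001]
tray ((0.5928952026367188, -0.3159528503417969), (241.4249267578125, 164.3859405517578), 87.03301239013672)
sieve all ((0.5496312866210937, 0.013210525512695312), (143.61659240722656, 156.4175262451172), 78.2553939819336)
ham n 807
handle [ 0.61329806 -0.27397371] [-0.04531552 -0.99897272] 0.01876413536370159 y range -0.41822916720611103 -0.2167488608722421 head xrange 0.5767035781517865 0.6636752704906168
box ((0.48907275390625, 0.4231668701171875), (140.97779846191406, 147.92413330078125), 13.346237182617188)
```

View pics/sv.png

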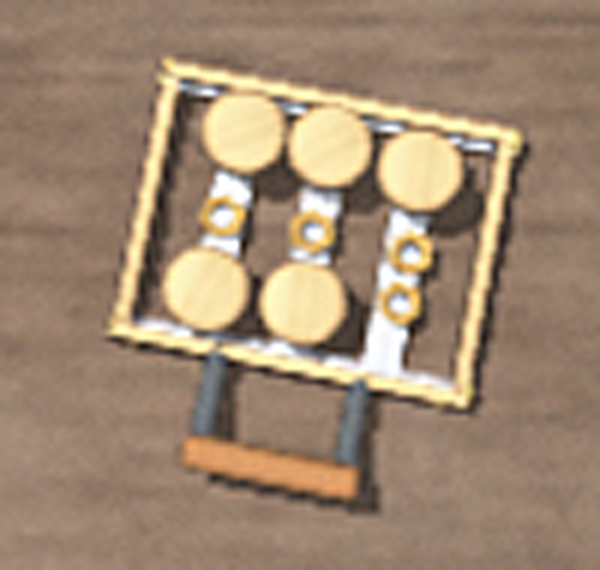

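The crop shows five knobs (three at the far side, two at the handle side) and four nuts on the three bars. The handle bar is at the lower edge. I'll turn and move over the hammer, and measure the sieve on the way.

Call:
send_rows(plan="0 0 0 -8.5;0 0 0 -8.5;0 0 0 -8.5;0 0 0 -8.5;0 0 0 -8.5;0 0 0 -8.5;0 0 0 -8.5;0 0 0 -2.1", fingers=0.06)

```text
time_s: 0.9
position: [0.2499, -0.5175, 0.205]
orientation: [-2.267, -2.173, -0.001]
ft_force: [-0.7, 0.1, 0.1]
finger_gap: 0.0602
finger_force: 0.0
```

Call:
send_rows(plan="0.0238 0.044 0 0;0.0238 0.044 0 0;0.0238 0.044 0 0;0.0238 0.044 0 0;0.0238 0.044 0 0;0.0238 0.044 0 0;0.0238 0.044 0 0;0.0238 0.044 0 0;0 0 0 0;0 0 0 0")

```text
time_s: 1.9
position: [0.6105, -0.3429, 0.2042]
orientation: [-2.268, -2.171, 0.002]
ft_force: [-0.9, -1.0, -0.3]
finger_gap: 0.06
finger_force: 0.0
```

```bash
cat >> h.py <<'E'
def go(x,y,z,h=None):
    s=robot.observe();M=R.from_rotvec(s['orientation']).as_matrix();p=s['position']
    hd=np.degrees(np.arctan2(M[1,1],M[0,1]))
    turn=0 if h is None else -((h-hd+180)%360-180)
    hh=np.radians(hd-turn); ty=np.array([np.cos(hh),np.sin(hh)]);tx=np.array([-ty[1],ty[0]]) 
    D=np.array([x,y])-p[:2]
    print('t %.1f pos %s head %.1f tilt %.3f gap %.4f q6 %.2f | turn %.1f then tool x %.4f y %.4f z(down) %.4f'%(s['time_s'],np.round(p,4),hd,M[2,2],s['finger_gap'],s['qpos'][5],turn,D@tx,D@ty,p[2]-z))
E
python3 - <<'E'
from h import *
a=np.load('top0.npz');K,T=a['K'],a['T'];k1=float(a['k1'])
f=[onplane(285+u/6,230+v/6,.022,K,k1,T)[:2] for u,v in [(165,62),(522,135),(470,405),(110,328)]]
f=np.array(f);print(np.round(f,4),'c',f.mean(0),'sizes',np.linalg.norm(f-np.roll(f,-1,0),axis=1))
h=np.array([onplane(285+u/6,230+v/6,.036,K,k1,T)[:2] for u,v in [(183,450),(357,482)]]);print('handle',h,h.mean(0),np.linalg.norm(h[0]-h[1]))
yv=f[0]+f[3]-f[1]-f[2];print('sieve y heading',np.degrees(np.arctan2(yv[1],yv[0])))
im,d,K,k1,T=cam('wrist');save('w1.png',im)
P=cloud(d,K,k1,T);np.save('w1.npy',P)
go(.61,-.343,.009,-2.6)
E
```

```text
[[ 0.6394  0.068 ]
 [ 0.6093 -0.0738]
 [ 0.5028 -0.0512]
 [ 0.5338  0.0899]] c [0.57129271 0.00823374] sizes [0.14498476 0.10886203 0.14446751 0.1078373 ]
handle [[ 0.485987    0.06114214]
 [ 0.47330879 -0.00584101]] [0.47964789 0.02765057] 0.0681724261713369
sieve y heading 77.80481764443691
t 1.9 pos [ 0.6095 -0.3438  0.2046] head -2.6 tilt -1.000 gap 0.0596 q6 -0.57 | turn 0.0 then tool x 0.0008 y 0.0004 z(down) 0.1956
```

View pics/w1.png

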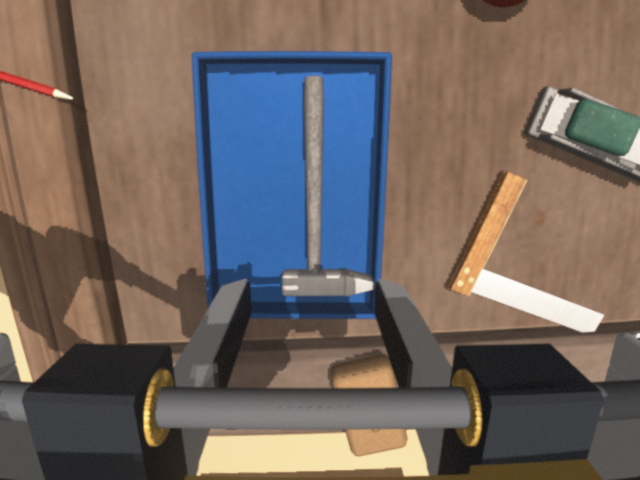

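The wrist view shows the hammer handle running up column ~314 from row 78 to 270, with the head at rows 270–297. I'll refine its position from this view.

```bash
python3 - <<'E'
from h import *
c=robot.get_calibration('wrist');s=robot.observe();K=np.array(c['mtx']);k1=c['k1']
T=np.eye(4);T[:3,:3]=R.from_rotvec(s['orientation']).as_matrix();T[:3,3]=s['position'];T=T@np.array(c['tool_from_camera'])
for u,v in[(314.5,80),(314.5,150),(314.5,220),(314.5,262),(325,271),(325,296),(282,284),(372,284)]: print(u,v,onplane(u,v,.024,K,k1,T).round(4))
for u,v in[(193,53),(391,53),(210,318),(375,318)]: print('tray',onplane(u,v,.032,K,k1,T).round(4))
P=np.load('w1.npy');print(P[200,314],P[284,325],P[200,250])
E
```

```text
314.5 80 [ 0.6151 -0.2248  0.024 ]
314.5 150 [ 0.6124 -0.2831  0.024 ]
314.5 220 [ 0.6096 -0.3459  0.024 ]
314.5 262 [ 0.6078 -0.3864  0.024 ]
325 271 [ 0.6173 -0.3959  0.024 ]
325 296 [ 0.6163 -0.4216  0.024 ]
282 284 [ 0.5756 -0.4073  0.024 ]
372 284 [ 0.6619 -0.4112  0.024 ]
tray [ 0.5164 -0.1989  0.032 ]
tray [ 0.6784 -0.2071  0.032 ]
tray [ 0.5041 -0.4365  0.032 ]
tray [ 0.6636 -0.4434  0.032 ]
[ 0.61087527 -0.32708152  0.02002118] [ 0.61787189 -0.40775126  0.02467344] [ 0.54954157 -0.32722606  0.00319854]
```

Call:
send_rows(plan="0 0 0.04 0;0 0 0.04 0;0 0 0.04 0;0 0 0.04 0;0 0 0.02 0;0 0 0.01 0;0 0 0.006 0;0 0 0 0;0 0 0 0", fingers=0.045)

```text
time_s: 2.85
position: [0.6108, -0.3448, 0.0111]
orientation: [2.27, 2.167, 0.001]
ft_force: [-1.1, 0.0, 0.1]
finger_gap: 0.0449
finger_force: 0.0
```

Call:
send_rows(plan="0 0 0 0;0 0 0 0;0 0 0 0;0 0 0 0;0 0 0 0;0 0 0 0", fingers=0, force=50)

```text
time_s: 3.45
position: [0.6106, -0.3439, 0.0098]
orientation: [2.271, 2.17, 0.0]
ft_force: [0.4, 0.3, 2.3]
finger_gap: 0.0126
finger_force: 50.0
```

Call:
send_rows(plan="0 0 -0.01 0;0 0 -0.02 0;0 0 -0.03 0;0 0 -0.03 0;0 0 -0.03 0;0 0 -0.03 0;0 0 0 0")

```text
time_s: 4.15
position: [0.6124, -0.3455, 0.1648]
orientation: [2.265, 2.163, 0.003]
ft_force: [-0.1, -0.0, -1.1]
finger_gap: 0.0129
finger_force: 50.0
```

```bash
python3 - <<'E'
from h import *
go(.575,.237,.035,87.5)
im,d,K,k1,T=cam('top');save('t1.png',im[100:420,150:600])
P=cloud(d,K,k1,T)
for u,v in[(225,200),(245,200),(265,200),(245,170),(245,300),(245,330)]:print(P[v,u].round(3))
E
```

```text
t 4.2 pos [ 0.6124 -0.3455  0.1648] head -2.6 tilt -1.000 gap 0.0129 q6 -0.57 | turn -90.1 then tool x 0.0628 y 0.5803 z(down) 0.1298
[0.738 0.279 0.027]
[0.737 0.23  0.029]
[0.738 0.182 0.026]
[0.812 0.232 0.03 ]
[0.499 0.226 0.026]
[0.429 0.226 0.023]
```

View pics/t1.png

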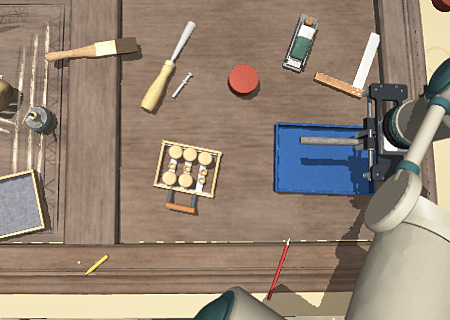

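The hammer is held: the handle sits off the tray floor with its shadow displaced. Next I turn it and carry it to the rail.

Call:
send_rows(plan="0 0 0 -8.2;0 0 0 -8.2;0 0 0 -8.2;0 0 0 -8.2;0 0 0 -8.2;0 0 0 -8.2;0 0 0 -8.2;0 0 0 -8.2;0 0 0 -8.2;0 0 0 -8.2;0 0 0 -8.1")

```text
time_s: 5.3
position: [0.6088, -0.343, 0.1563]
orientation: [-0.06, -3.137, -0.004]
ft_force: [-0.6, 0.5, -1.4]
finger_gap: 0.0127
finger_force: 50.0
```

Call:
send_rows(plan="0 0.02 0 0;0 0.04 0 0;0 0.05 0 0;0 0.05 0 0;0 0.05 0 0;0 0.05 0 0;0 0.05 0 0;0 0.05 0 0;0 0.05 0 0;0 0.05 0 0;0 0.05 0 0;0 0.04 0 0")

```text
time_s: 6.5
position: [0.6319, 0.2095, 0.1577]
orientation: [-0.071, -3.137, -0.001]
ft_force: [0.4, 0.0, -1.6]
finger_gap: 0.0127
finger_force: 50.0
```

Call:
send_rows(plan="0.02 0.02 0 0;0.02 0.01 0 0;0.02 0 0 0;0 0 0 0;0 0 0.03 0;0 0 0.03 0;0 0 0.02 0;0 0 0.01 0;0 0 0 0;0 0 0 0")

```text
time_s: 7.5
position: [0.5766, 0.2383, 0.0698]
orientation: [0.071, 3.14, 0.0]
ft_force: [-0.0, -0.1, -1.7]
finger_gap: 0.013
finger_force: 50.0
```

```bash
python3 - <<'E'
from h import *
go(.575,.237,.035,87.5)
im,d,K,k1,T=cam('side');save('s1.png',im[100:340,180:500])
im,d,K,k1,T=cam('wrist');P=cloud(d,K,k1,T);save('w2.png',im)
E
```

```text
t 7.5 pos [0.5766 0.2383 0.0698] head 87.4 tilt -1.000 gap 0.0130 q6 -1.25 | turn -0.1 then tool x 0.0015 y -0.0014 z(down) 0.0348
```

View pics/w2.png

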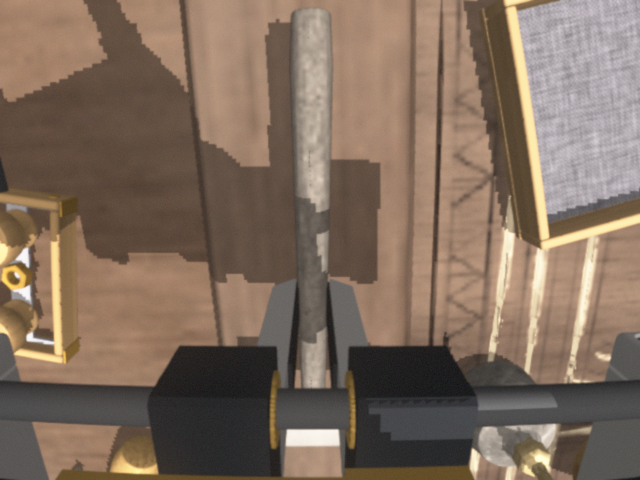

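```bash
python3 - <<'E'
from h import *
a=np.load('top0.npz');P=cloud(a['d'],a['K'],float(a['k1']),a['T'])
q=P[195:245,165:215].reshape(-1,3);q=q[q[:,2]>.02];q=q[np.linalg.norm(q[:,:2]-np.median(q[:,:2],0),axis=1)<.08]
for l,h in((.03,.06),(.06,.09),(.09,.12),(.12,.15)):
    w=q[(q[:,2]>l)&(q[:,2]<h)];print(l,len(w),w.min(0) if len(w) else 0,w.max(0) if len(w) else 0)
q=P[155:205,370:420].reshape(-1,3);q=q[(q[:,2]>.033)];print('tin',(q.min(0)+q.max(0))/2)
E
```

```text
0.03 434 [0.66214508 0.33638493 0.03011637] [0.72210521 0.39535217 0.05968855]
0.06 57 [0.68284472 0.35879567 0.06097533] [0.70317786 0.37748867 0.08886231]
0.09 18 [0.67423146 0.36488578 0.09314778] [0.69282183 0.37039118 0.11858796]
0.12 12 [0.66266336 0.36657573 0.12123499] [0.67574123 0.37064917 0.13164833]
tin [ 0.65305707 -0.0583936   0.55594135]
```

Call:
send_rows(plan="0 0 0.015 0;0 0 0.01 0;0 0 0.005 0;0 0 0.003 0;0 0 0.002 0;0 0 0 0;0 0 0 0")

```text
time_s: 8.3
position: [0.5761, 0.2383, 0.0348]
orientation: [0.069, 3.14, 0.0]
ft_force: [-1.3, 1.2, -2.2]
finger_gap: 0.0127
finger_force: 50.0
```

Call:
send_rows(plan="0 0 0.001 0;0 0 0.001 0;0 0 0 0;0 0 0 0")

```text
time_s: 8.7
position: [0.5761, 0.2382, 0.0328]
orientation: [0.069, 3.14, 0.0]
ft_force: [0.2, 0.1, 0.9]
finger_gap: 0.0128
finger_force: 50.0
```

Call:
send_rows(plan="0 0 0 0;0 0 0 0;0 0 0 0;0 0 0 0;0 0 0 0;0 0 -0.01 0;0 0 -0.02 0;0 0 -0.04 0;0 0 -0.04 0;0 0 -0.04 0;0 0 0 0", fingers=0.04)

```text
time_s: 9.8
position: [0.5796, 0.2394, 0.1899]
orientation: [0.069, 3.128, 0.006]
ft_force: [-0.6, 0.0, -0.5]
finger_gap: 0.0397
finger_force: 0.0
```

```bash
python3 - <<'E'
from h import *
go(.4796,.0277,.16,-12.2)
im,d,K,k1,T=cam('wrist');P=cloud(d,K,k1,T);save('w3.png',im)
E
```

```text
t 9.8 pos [0.5796 0.2394 0.1899] head 87.5 tilt -1.000 gap 0.0397 q6 -1.25 | turn 99.7 then tool x -0.2280 y -0.0530 z(down) 0.0299
```

View pics/w3.png

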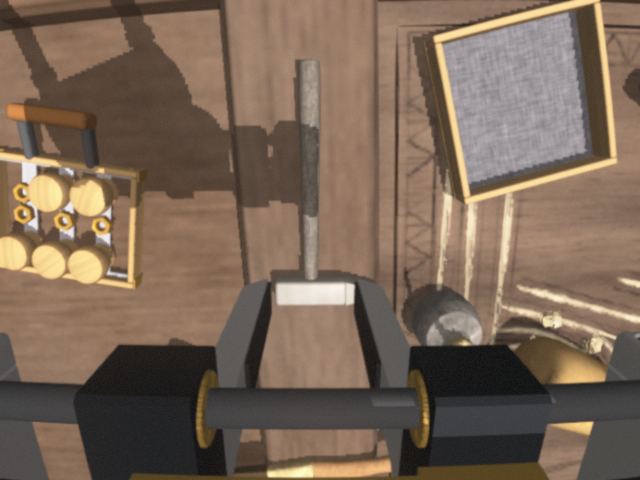

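The hammer lies flat on the rail at (310,170) to (315,293). Now to the sieve handle.

Call:
send_rows(plan="0 0 0 8.3;0 0 0 8.3;0 0 0 8.3;0 0 0 8.3;0 0 0 8.3;0 0 0 8.3;0 0 0 8.3;0 0 0 8.3;0 0 0 8.3;0 0 0 8.3;0 0 0 8.3;0 0 0 8.4", fingers=0.034)

```text
time_s: 11.05
position: [0.5748, 0.2379, 0.181]
orientation: [-2.451, -1.964, 0.004]
ft_force: [0.2, 0.1, 0.5]
finger_gap: 0.0341
finger_force: 0.0
```

Call:
send_rows(plan="-0.038 -0.009 0 0;-0.038 -0.009 0 0;-0.038 -0.009 0 0;-0.038 -0.009 0 0;-0.038 -0.009 0 0;-0.038 -0.008 0 0;0 0 0 0;0 0 0 0")

```text
time_s: 11.85
position: [0.4751, 0.0264, 0.1819]
orientation: [-2.447, -1.969, 0.001]
ft_force: [0.3, 0.4, -0.1]
finger_gap: 0.0341
finger_force: 0.0
```

```bash
python3 - <<'E'
from h import *
go(.4796,.0277,.013,-12.2)
im,d,K,k1,T=cam('wrist');save('w4.png',im);P=cloud(d,K,k1,T);np.save('w4.npy',P)
hsv=cv2.cvtColor(im,cv2.COLOR_RGB2HSV)
q=P[(P[...,2]>.034)&(P[...,2]<.05)]
s=robot.observe()['position'][:2];q=q[np.linalg.norm(q[:,:2]-s,axis=1)<.2]
h=np.radians(-12.2);l=(q[:,:2]-s)@np.array([[np.cos(h),-np.sin(h)],[np.sin(h),np.cos(h)]])  # along ty, tx
b=l[(abs(l[:,0])<.02)&(abs(l[:,1])<.06)];print(len(b),b.min(0),b.max(0))
m=((P[...,2]>.034)&(P[...,2]<.05)).astype(np.uint8)
L=((P[...,:2]-s)@np.array([[np.cos(h),-np.sin(h)],[np.sin(h),np.cos(h)]]));m[abs(L[...,0])>.03]=0;m[abs(L[...,1])>.07]=0
c=max(cv2.findContours(m,0,cv2.CHAIN_APPROX_NONE)[0],key=cv2.contourArea)[:,0]
w=P[c[:,1],c[:,0]][:,:2];r=cv2.minAreaRect((w*1000).astype(np.float32));print(r, c.min(0),c.max(0))
E
```

```text
t 11.8 pos [0.4751 0.0264 0.1819] head -12.4 tilt -1.000 gap 0.0341 q6 0.12 | turn -0.2 then tool x 0.0022 y 0.0041 z(down) 0.1689
1354 [-0.00403139 -0.03264935] [0.00938276 0.0363475 ]
((478.6296081542969, 28.276023864746094), (68.98197937011719, 13.334099769592285), 78.10051727294922) [310 182] [326 264]
```

View pics/w4.png

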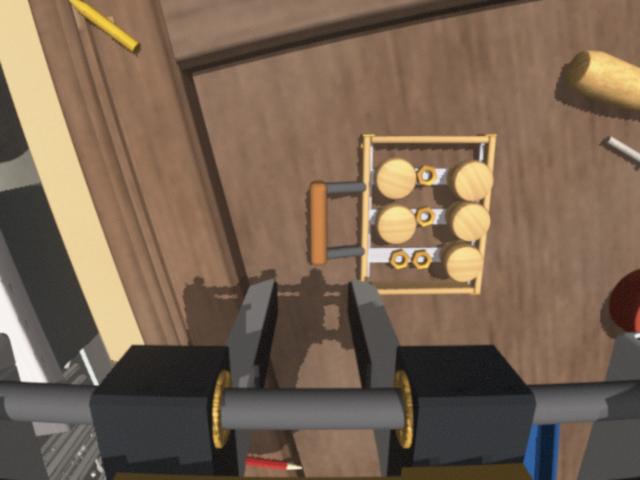

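Handle confirmed at (0.479, 0.028). Descending.

Call:
send_rows(plan="0.002 0.0038 0 0;0 0 0.04 0;0 0 0.04 0;0 0 0.04 0;0 0 0.03 0;0 0 0.013 0;0 0 0.005 0;0 0 0 0;0 0 0 0")

```text
time_s: 12.8
position: [0.481, 0.0282, 0.015]
orientation: [2.444, 1.973, 0.002]
ft_force: [0.2, -0.3, -0.3]
finger_gap: 0.0336
finger_force: 0.0
```

Call:
send_rows(plan="0 0 0 0;0 0 0 0;0 0 0 0;0 0 0 0;0 0 0 0;0 0 0 0", fingers=0, force=55)

```text
time_s: 13.4
position: [0.4803, 0.0277, 0.0151]
orientation: [2.445, 1.972, 0.001]
ft_force: [-0.9, 0.5, 6.3]
finger_gap: 0.0137
finger_force: 55.0
```

Call:
send_rows(plan="0 0 -0.001 0;0 0 -0.002 0;0 0 -0.004 0;0 0 -0.006 0;0 0 -0.008 0;0 0 -0.008 0;0 0 -0.006 0;0 0 -0.004 0;0 0 -0.002 0;0 0 -0.001 0;0 0 0 0;0 0 0 0")

```text
time_s: 14.6
position: [0.4796, 0.0278, 0.0562]
orientation: [-2.445, -1.972, 0.001]
ft_force: [-0.2, 0.0, -3.4]
finger_gap: 0.0135
finger_force: 55.0
```

```bash
python3 - <<'E'
from h import *
go(.4796,.0277,.1,-2.6)
im,d,K,k1,T=cam('side');a=im[180:320,220:380]
im,d,K,k1,T=cam('wrist')
save('g1.png',np.hstack([cv2.resize(a,(400,350)),cv2.resize(im[:330,250:],(400,350))]))
E
```

```text
t 14.6 pos [0.4796 0.0278 0.0562] head -12.2 tilt -1.000 gap 0.0135 q6 0.13 | turn -9.6 then tool x -0.0001 y -0.0000 z(down) -0.0438
```

View pics/g1.png

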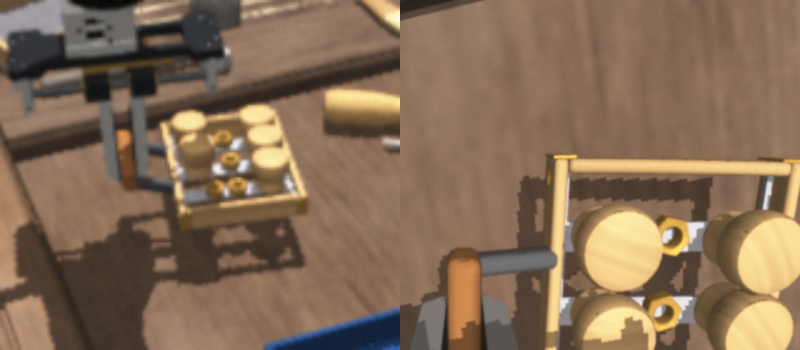

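Sieve held level with all knobs and nuts aboard. Lifting a bit more, aligning with the tray and re-measuring the tray.

Call:
send_rows(plan="0 0 -0.004 -0.8;0 0 -0.008 -1.6;0 0 -0.01 -1.6;0 0 -0.01 -1.6;0 0 -0.006 -1.6;0 0 -0.002 -1.6;0 0 0 -0.8;0 0 0 0")

```text
time_s: 15.5
position: [0.4796, 0.0277, 0.0963]
orientation: [-2.271, -2.17, 0.001]
ft_force: [0.3, -0.3, -3.5]
finger_gap: 0.0135
finger_force: 55.0
```

```bash
cat >> h.py <<'E'
def tray():
    im,d,K,k1,T=cam('top');hsv=cv2.cvtColor(im,cv2.COLOR_RGB2HSV)
    b=cv2.inRange(hsv,(100,150,60),(125,255,255)); b[:190]=0;b[330:]=0;b[:,:370]=0
    b=cv2.morphologyEx(b,cv2.MORPH_CLOSE,np.ones((9,9)));r=rect(b,None,.032,K,k1,T);print('tray',r);return im,d,K,k1,T
E
python3 - <<'E'
from h import *
tray()
go(.498,-.314,.1,-2.8)
E
```

```text
tray ((0.593027587890625, -0.31602001953125), (241.43447875976562, 164.2612762451172), 87.08370208740234)
t 15.6 pos [0.4794 0.0278 0.0961] head -2.6 tilt -1.000 gap 0.0134 q6 -0.04 | turn 0.2 then tool x -0.3405 y 0.0353 z(down) -0.0039
```

Call:
send_rows(plan="-0.008 0.001 0 0;-0.016 0.002 0 0;-0.024 0.003 0 0;-0.032 0.003 0 0;-0.04 0.004 0 0;-0.05 0.005 0 0;-0.05 0.005 0 0;-0.04 0.004 0 0;-0.032 0.003 0 0;-0.024 0.002 0 0;-0.016 0.001 0 0;-0.008 0.001 0 0")

```text
time_s: 16.75
position: [0.4978, -0.3146, 0.096]
orientation: [-2.273, -2.168, 0.001]
ft_force: [1.0, 0.5, -2.9]
finger_gap: 0.0135
finger_force: 55.0
```

Call:
send_rows(plan="0 0 0 0;0 0 0.004 0;0 0 0.008 0;0 0 0.01 0;0 0 0.006 0;0 0 0.002 0;0 0 0 0;0 0 0 0")

```text
time_s: 17.55
position: [0.4985, -0.3131, 0.0666]
orientation: [2.271, 2.17, 0.0]
ft_force: [0.4, -0.2, -2.6]
finger_gap: 0.0135
finger_force: 55.0
```

```bash
python3 - <<'E'
from h import *
go(.498,-.314,.06,-2.8)
im=cam('top')[0];a=im[200:320,400:560]
b=cam('side')[0][270:440,300:500];w=cam('wrist')[0]
save('o1.png',np.hstack([cv2.resize(a,(400,300)),cv2.resize(b,(400,300))]));save('o1w.png',w)
E
```

```text
t 17.6 pos [ 0.4985 -0.3131  0.0666] head -2.6 tilt -1.000 gap 0.0135 q6 -0.63 | turn 0.2 then tool x -0.0009 y -0.0004 z(down) 0.0066
```

View pics/o1.png

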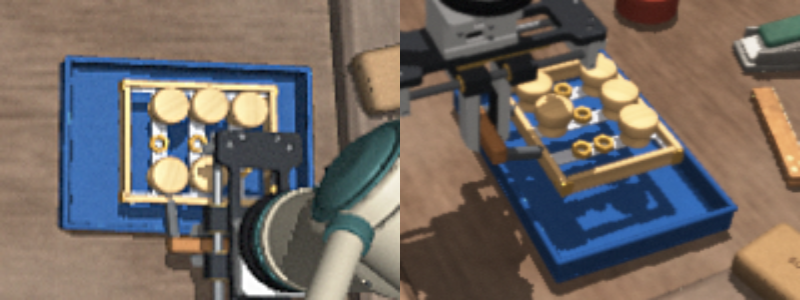

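Sieve is centred over the tray about 2 cm above the rim, with all four nuts aboard. Starting the shake.

Call:
send_rows(plan="0.015 0 0 0;-0.03 0 0 0;0.03 0 0 0;-0.03 0 0 0;0.03 0 0 0;-0.03 0 0 0;0.03 0 0 0;-0.03 0 0 0;0.03 0 0 0;-0.015 0 0 0;0 0 0 0;0 0 0 0")

```text
time_s: 18.9
position: [0.4984, -0.3127, 0.0667]
orientation: [2.272, 2.169, 0.0]
ft_force: [-0.4, -0.1, -3.7]
finger_gap: 0.0136
finger_force: 55.0
```

```bash
python3 - <<'E'
from h import *
go(.498,-.314,.06,-2.8)
im=cam('top')[0];a=im[200:320,400:560]
b=cam('side')[0][270:440,300:500];w=cam('wrist')[0]
save('o2.png',np.vstack([np.hstack([cv2.resize(a,(400,300)),cv2.resize(b,(400,300))]),np.hstack([cv2.resize(w[:,100:],(400,300)),np.zeros((300,400,3),np.uint8)])]))
E
```

```text
t 18.9 pos [ 0.4984 -0.3127  0.0667] head -2.6 tilt -1.000 gap 0.0136 q6 -0.63 | turn 0.2 then tool x -0.0013 y -0.0004 z(down) 0.0067
```

View pics/o2.png

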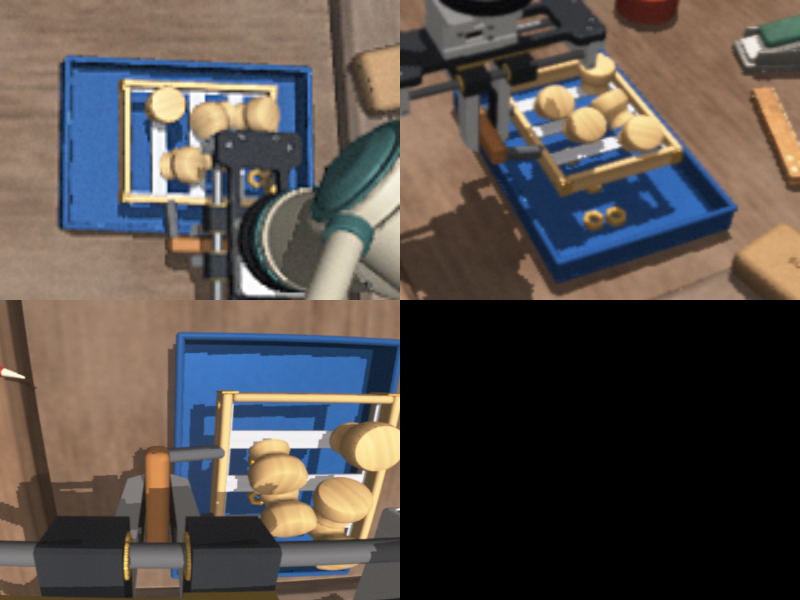

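Shaking worked: three nuts are visible in the tray, and four knobs have toppled but are still on the screen. I'll check where the fourth nut is using colour and height.

```bash
cat >> h.py <<'E'
def nuts(n='side'):
    im,d,K,k1,T=cam(n);P=cloud(d,K,k1,T);hsv=cv2.cvtColor(im,cv2.COLOR_RGB2HSV)
    m=cv2.inRange(hsv,(13,150,90),(30,255,255));m[(abs(P[...,0]-.59)>.13)|(abs(P[...,1]+.3)>.2)|(P[...,2]>.2)]=0
    k,l,st,ce=cv2.connectedComponentsWithStats(m)
    for i in range(1,k):
        if st[i,4]>=6: print(n,np.round(ce[i]),st[i,4],np.median(P[l==i],0).round(3))
    return im
E
python3 - <<'E'
from h import *
for n in('side','wrist','top'): nuts(n)
E
```

```text
side [345. 347.] 123 [ 0.495 -0.331  0.093]
side [438. 358.] 24 [ 0.637 -0.391  0.064]
side [383. 376.] 33 [ 0.536 -0.386  0.063]
side [397. 377.] 11 [ 0.581 -0.361  0.009]
side [407. 392.] 44 [ 0.581 -0.397  0.01 ]
side [396. 394.] 39 [ 0.56  -0.393  0.01 ]
wrist [405. 147.] 21 [ 0.54  -0.243  0.069]
wrist [414. 149.] 8 [ 0.544 -0.244  0.07 ]
wrist [629. 151.] 55 [ 0.643 -0.248  0.069]
wrist [307. 238.] 20 [ 0.496 -0.278  0.083]
wrist [311. 309.] 3673 [ 0.497 -0.303  0.092]
wrist [440. 259.] 32 [ 0.576 -0.315  0.01 ]
wrist [443. 318.] 169 [ 0.579 -0.357  0.01 ]
wrist [272. 385.] 114 [ 0.491 -0.281  0.178]
wrist [353. 389.] 88 [ 0.506 -0.282  0.179]
wrist [270. 402.] 36 [ 0.491 -0.283  0.181]
wrist [354. 414.] 6 [ 0.506 -0.284  0.183]
wrist [271. 424.] 13 [ 0.491 -0.286  0.183]
wrist [355. 426.] 15 [ 0.506 -0.287  0.183]
wrist [271. 439.] 118 [ 0.49  -0.289  0.183]
wrist [354. 439.] 73 [ 0.506 -0.29   0.183]
top [500. 271.] 7 [ 0.564 -0.384  0.011]
```

All four nuts lie in the tray at z≈0.01, at (.560,-.393), (.581,-.397), (.580,-.358) and (.576,-.315). Moving the sieve to the bench on the tray's left.

Call:
send_rows(plan="0 0 -0.004 0;0 0 -0.008 0;0 0 -0.01 0;0 0 -0.01 0;0 0 -0.006 0;0 0 -0.002 0;0 0 0 0;0 0 0 0")

```text
time_s: 20.0
position: [0.498, -0.3128, 0.1062]
orientation: [-2.271, -2.17, 0.0]
ft_force: [0.5, -0.1, -2.7]
finger_gap: 0.0139
finger_force: 55.0
```

Call:
send_rows(plan="0.006 0 0 0;0.012 -0.001 0 0;0.018 -0.002 0 0;0.024 -0.003 0 0;0.028 -0.004 0 0;0.03 -0.004 0 0;0.03 -0.003 0 0;0.028 -0.002 0 0;0.024 -0.001 0 0;0.018 0 0 0;0.012 0 0 0;0.006 0 0 0")

```text
time_s: 21.2
position: [0.4885, -0.0744, 0.1065]
orientation: [-2.27, -2.172, -0.0]
ft_force: [0.3, 0.5, -3.1]
finger_gap: 0.0137
finger_force: 55.0
```

Call:
send_rows(plan="0 0 0 0;0 0 0.004 0;0 0 0.01 0;0 0 0.015 0;0 0 0.015 0;0 0 0.015 0;0 0 0.01 0;0 0 0.005 0;0 0 0.003 0;0 0 0.002 0;0 0 0 0;0 0 0 0")

```text
time_s: 22.4
position: [0.4895, -0.0764, 0.0279]
orientation: [2.271, 2.169, 0.001]
ft_force: [-0.4, 0.2, -3.0]
finger_gap: 0.0135
finger_force: 55.0
```

Call:
send_rows(plan="0 0 0.004 0;0 0 0.004 0;0 0 0.003 0;0 0 0.001 0;0 0 0 0;0 0 0 0")

```text
time_s: 23.0
position: [0.4892, -0.0763, 0.0155]
orientation: [2.272, 2.17, 0.0]
ft_force: [-0.1, 0.0, -2.2]
finger_gap: 0.0136
finger_force: 55.0
```

Call:
send_rows(plan="0 0 0.001 0;0 0 0 0;0 0 0 0")

```text
time_s: 23.3
position: [0.4894, -0.0764, 0.0151]
orientation: [2.271, 2.169, 0.001]
ft_force: [-2.4, 0.4, 5.0]
finger_gap: 0.0142
finger_force: 55.0
```

Call:
send_rows(plan="0 0 0 0;0 0 0 0;0 0 0 0;0 0 0 0;0 0 -0.005 0;0 0 -0.01 0;0 0 -0.03 0;0 0 -0.04 0;0 0 -0.05 0;0 0 -0.05 0;0 0 -0.05 0;0 0 0 0", fingers=0.034)

```text
time_s: 24.5
position: [0.4931, -0.0774, 0.2577]
orientation: [2.262, 2.16, 0.012]
ft_force: [0.7, 0.1, -0.2]
finger_gap: 0.0341
finger_force: 0.0
```

Call:
send_rows(plan="-0.05 0 0 0;-0.05 0 0 0;-0.05 0 0 0;-0.05 0 0 0;-0.05 0 0 0;-0.05 0 0 0;-0.05 0 0 0;0 0 0 0;0 0 0 0")

```text
time_s: 25.4
position: [0.4724, -0.4263, 0.2486]
orientation: [-2.272, -2.166, -0.001]
ft_force: [-0.1, -0.1, -0.0]
finger_gap: 0.0342
finger_force: 0.0
```

```bash
python3 - <<'E'
from h import *
go(.48,-.08,.2,-2.8)
im,d,K,k1,T=tray();np.savez('t2.npz',im=im,d=d,K=K,k1=k1,T=T)
w=cam('side')[0]
save('k1.png',np.hstack([cv2.resize(im[225:325,345:445],(400,400),interpolation=cv2.INTER_CUBIC),cv2.resize(w[220:400,270:450],(400,400))]))
P=cloud(d,K,k1,T);z=P[...,2]
b=(z>.012);b[:262]=0;b[345:]=0;b[:,:115]=0;b[:,202:]=0
print('box',rect(b,P,.032,K,k1,T))
m=((z>.03)&(z<.06)).astype(np.uint8);m[:225]=0;m[315:]=0;m[:,:345]=0;m[:,425:]=0
k,l,st,ce=cv2.connectedComponentsWithStats(m)
for i in range(1,k):
    if st[i,4]>15:
        q=P[l==i];print(np.round(ce[i]),st[i,4],q.mean(0).round(3),q[:,2].max().round(3),np.ptp(q[:,:2],0).round(3))
E
```

```text
t 25.4 pos [ 0.4724 -0.4263  0.2486] head -2.7 tilt -1.000 gap 0.0342 q6 -0.80 | turn 0.1 then tool x 0.3463 y -0.0093 z(down) 0.0486
tray ((0.5931141357421875, -0.31619598388671877), (241.6773223876953, 163.589111328125), 87.31312561035156)
box ((0.4890126953125, 0.4234201049804687), (140.97779846191406, 145.61058044433594), 13.346237182617188)
[360. 249.] 167 [ 0.615 -0.044  0.042] 0.048 [0.033 0.033]
[378. 254.] 151 [ 0.604 -0.086  0.039] 0.049 [0.033 0.033]
[397. 253.] 167 [ 0.606 -0.13   0.04 ] 0.048 [0.033 0.032]
[383. 268.] 151 [ 0.571 -0.098  0.037] 0.045 [0.033 0.029]
[368. 272.] 131 [ 0.561 -0.062  0.037] 0.046 [0.031 0.027]
[374. 303.] 204 [ 0.49  -0.074  0.04 ] 0.047 [0.026 0.07 ]
```

View pics/k1.png

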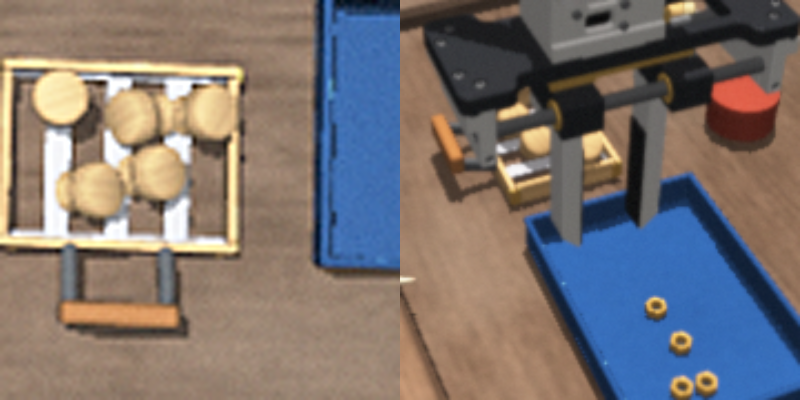

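The sieve stands flat at about (.583,-.081) and all four nuts are in the tray. Knob A at (.615,-.044) is upright and the other four lie on their sides. I'll get a closer wrist view.

Call:
send_rows(plan="0 0 0 -8.2;0 0 0 -8.2;0 0 0 -8.2;0 0 0 -8.2;0 0 0 -8.2;0 0 0 -8.2;0 0 0 -8.2;0 0 0 -8.2;0 0 0 -8.2;0 0 0 -8.2;0 0 0 -8.0", fingers=0.06)

```text
time_s: 26.6
position: [0.4735, -0.4235, 0.2503]
orientation: [0.059, 3.141, -0.0]
ft_force: [0.6, -0.6, 0.2]
finger_gap: 0.06
finger_force: 0.0
```

Call:
send_rows(plan="-0.015 0.036 0.008 0;-0.015 0.036 0.008 0;-0.015 0.036 0.008 0;-0.015 0.036 0.008 0;-0.015 0.036 0.008 0;-0.015 0.036 0.008 0;-0.015 0.036 0.008 0;-0.015 0.036 0.008 0;-0.015 0.036 0.008 0;-0.004 0.01 0.008 0;0 0 0 0;0 0 0 0")

```text
time_s: 27.8
position: [0.6265, -0.0985, 0.1698]
orientation: [-0.07, -3.14, 0.002]
ft_force: [-0.2, -0.2, -0.9]
finger_gap: 0.0598
finger_force: 0.0
```

```bash
cat >> h.py <<'E'
def knobs(tag):
    im,d,K,k1,T=cam('wrist');P=cloud(d,K,k1,T);z=P[...,2];np.savez(tag+'.npz',im=im,d=d,K=K,k1=k1,T=T)
    m=((z>.031)&(z<.06)&(abs(P[...,0]-.587)<.06)&(abs(P[...,1]+.082)<.08)).astype(np.uint8)
    k,l,st,ce=cv2.connectedComponentsWithStats(m)
    for i in range(1,k):
        if st[i,4]>60:
            q=P[l==i];c=cv2.minAreaRect((q[:,:2]*1000).astype(np.float32));tp=q[q[:,2]>q[:,2].max()-.004]
            print('px',np.round(ce[i]),st[i,4],'mean',q.mean(0).round(3),'zmax',q[:,2].max().round(3),'rect',np.round(c[0]),np.round(c[1]),round(c[2]),'top',tp.mean(0).round(3),len(tp))
    return im
E
python3 - <<'E'
from h import *
go(.615,-.044,.025,87.3)
im=knobs('kw');save('kw.png',im)
E
```

```text
t 27.8 pos [ 0.6265 -0.0985  0.1698] head 87.4 tilt -1.000 gap 0.0598 q6 -1.79 | turn 0.1 then tool x 0.0140 y 0.0539 z(down) 0.1448
px [353. 146.] 1234 mean [ 0.56  -0.065  0.037] zmax 0.043 rect [561. -64.] [27. 33.] 84 top [ 0.561 -0.061  0.041] 339
px [306. 161.] 1261 mean [ 0.57  -0.101  0.037] zmax 0.044 rect [ 571. -101.] [29. 32.] 88 top [ 0.57  -0.097  0.041] 345
px [323. 202.] 1161 mean [ 0.602 -0.089  0.04 ] zmax 0.047 rect [603. -90.] [28. 33.] 88 top [ 0.604 -0.09   0.045] 257
px [268. 207.] 1436 mean [ 0.604 -0.132  0.04 ] zmax 0.046 rect [ 606. -133.] [34. 34.] 42 top [ 0.606 -0.127  0.044] 379
px [379. 214.] 1431 mean [ 0.613 -0.046  0.041] zmax 0.045 rect [614. -45.] [33. 33.] 50 top [ 0.614 -0.045  0.042] 985
```

View pics/kw.png

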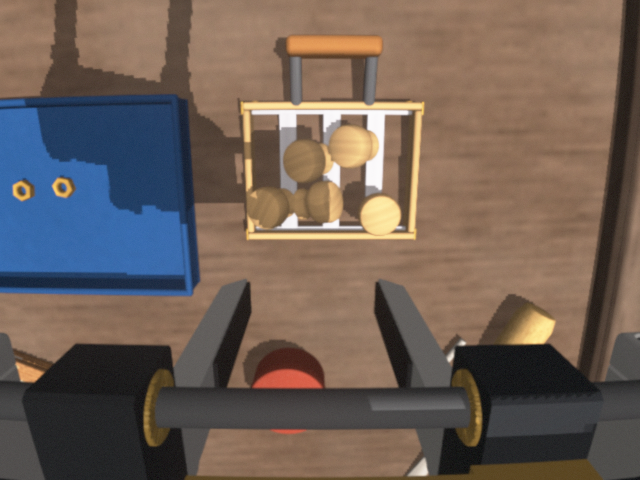

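The wrist view shows A upright at (379,214). The other four lie on their sides: E (353,146), D (306,161), B (323,202) and C (268,207), with axes roughly along y. I'll close along x, starting with A.

Call:
send_rows(plan="0 0 0 8.2;0 0 0 8.2;0 0 0 8.2;0 0 0 8.2;0 0 0 8.2;0 0 0 8.2;0 0 0 8.2;0 0 0 8.2;0 0 0 8.2;0 0 0 8.2;0 0 0 8.1;0 0 0 0", fingers=0.044)

```text
time_s: 29.05
position: [0.6269, -0.1005, 0.1702]
orientation: [2.275, 2.165, 0.0]
ft_force: [-0.5, 0.0, -0.1]
finger_gap: 0.044
finger_force: 0.0
```

```bash
python3 - <<'E'
from h import *
go(.614,-.0455,.026,-2.7)
E
```

```text
t 29.1 pos [ 0.6269 -0.1005  0.1702] head -2.8 tilt -1.000 gap 0.0440 q6 -0.22 | turn -0.1 then tool x 0.0543 y -0.0154 z(down) 0.1442
```

Call:
send_rows(plan="0.027 -0.008 0 0;0.027 -0.0074 0 0;0 0 0.04 0;0 0 0.04 0;0 0 0.03 0;0 0 0.02 0;0 0 0.01 0;0 0 0.004 0;0 0 0 0;0 0 0 0")

```text
time_s: 30.05
position: [0.6154, -0.0444, 0.0267]
orientation: [2.272, 2.167, 0.002]
ft_force: [0.6, 0.3, 0.7]
finger_gap: 0.044
finger_force: 0.0
```

Call:
send_rows(plan="0 0 0 0;0 0 0 0;0 0 0 0;0 0 0 0;0 0 0 0;0 0 0 0", fingers=0, force=15)

```text
time_s: 30.65
position: [0.6151, -0.0441, 0.0265]
orientation: [2.272, 2.167, 0.002]
ft_force: [-0.6, 0.1, 5.6]
finger_gap: 0.0336
finger_force: 15.0
```

Call:
send_rows(plan="0 0 -0.01 0;0 0 -0.02 0;0 0 -0.03 0;0 0 -0.04 0;0 0 -0.02 0;0 0 0 0")

```text
time_s: 31.25
position: [0.6166, -0.0443, 0.1492]
orientation: [2.269, 2.164, 0.007]
ft_force: [0.5, 1.6, 0.1]
finger_gap: 0.0331
finger_force: 15.0
```

```bash
cat >> h.py <<'E'
def box(dx,dy,z):
    h=np.radians(13.3);im,d,K,k1,T=cam('top');P=cloud(d,K,k1,T)
    b=(P[...,2]>.012);b[:262]=0;b[345:]=0;b[:,:110]=0;b[:,212:]=0
    c,wh,a=rect(b,P,.032,K,k1,T);print('box',np.round(c,4),np.round(wh),round(a,1))
    x=.489+dx*np.cos(h)-dy*np.sin(h);y=.4235+dx*np.sin(h)+dy*np.cos(h);print('target',x,y);go(x,y,z,None)
E
python3 - <<'E'
from h import *
box(.036,.036,.035)
E
```

```text
box [0.4889 0.4233] [141. 146.] 13.2
target 0.5157526488812034 0.46681622995874694
t 31.3 pos [ 0.615  -0.044   0.1468] head -2.7 tilt -1.000 gap 0.0333 q6 -0.14 | turn 0.0 then tool x 0.5055 y -0.1234 z(down) 0.1118
```

Call:
send_rows(plan="0.03 -0.007 0 0;0.045 -0.011 0 0;0.045 -0.011 0 0;0.045 -0.011 0 0;0.045 -0.011 0 0;0.045 -0.011 0 0;0.045 -0.011 0 0;0.045 -0.011 0 0;0.045 -0.011 0 0;0.045 -0.011 0 0;0.04 -0.01 0 0;0.03 -0.007 0 0")

```text
time_s: 32.5
position: [0.5132, 0.4682, 0.1425]
orientation: [-2.271, -2.169, 0.007]
ft_force: [0.3, -0.7, 0.6]
finger_gap: 0.0333
finger_force: 15.0
```

Call:
send_rows(plan="0 0 0 0;0 0 0.04 0;0 0 0.04 0;0 0 0.02 0;0 0 0.01 0;0 0 0 0;0 0 0 0")

```text
time_s: 33.2
position: [0.5162, 0.4661, 0.0359]
orientation: [2.274, 2.167, 0.001]
ft_force: [0.1, 0.1, -0.4]
finger_gap: 0.0334
finger_force: 15.0
```

Call:
send_rows(plan="0 0 0 0;0 0 0 0;0 0 0 0;0 0 -0.02 0;0 0 -0.04 0;0 0 -0.04 0;0 0 -0.02 0;0 0 0 0", fingers=0.042)

```text
time_s: 34.0
position: [0.5175, 0.4679, 0.1602]
orientation: [2.273, 2.167, 0.014]
ft_force: [0.1, -0.5, -0.1]
finger_gap: 0.0419
finger_force: 0.0
```

```bash
python3 - <<'E'
from h import *
go(.561,-.064,.018,-2.7)
im,d,K,k1,T=cam('top');P=cloud(d,K,k1,T);z=P[...,2]
m=(z>.03)&(abs(P[...,0]-.5)<.07)&(abs(P[...,1]-.42)<.08)&(z<.06);m[:262]=0
q=P[m];w=q[np.linalg.norm(q[:,:2]-[.516,.467],axis=1)<.025];print('in box',len(w),w.mean(0) if len(w) else 0)
E
```

```text
t 34.0 pos [0.5175 0.4679 0.1602] head -2.7 tilt -1.000 gap 0.0419 q6 0.68 | turn -0.0 then tool x -0.5292 y 0.0685 z(down) 0.1422
in box 170 [0.51864775 0.46557527 0.03709896]
```

A is in the box. Next E.

Call:
send_rows(plan="-0.03 0.004 0 0;-0.045 0.006 0 0;-0.05 0.006 0 0;-0.05 0.006 0 0;-0.05 0.006 0 0;-0.05 0.006 0 0;-0.05 0.006 0 0;-0.05 0.006 0 0;-0.05 0.006 0 0;-0.045 0.006 0 0;-0.04 0.006 0 0;-0.019 0.0045 0 0")

```text
time_s: 35.25
position: [0.5572, -0.0661, 0.1533]
orientation: [-2.275, -2.163, 0.005]
ft_force: [-0.1, 1.1, 0.6]
finger_gap: 0.0421
finger_force: 0.0
```

Call:
send_rows(plan="0 0 0.04 0;0 0 0.04 0;0 0 0.02 0;0 0 0 0;0 0 0 0")

```text
time_s: 35.75
position: [0.5578, -0.0626, 0.0545]
orientation: [-2.272, -2.167, 0.002]
ft_force: [0.0, -0.4, 0.8]
finger_gap: 0.0418
finger_force: 0.0
```

```bash
python3 - <<'E'
from h import *
go(.562,-.064,.024,-2.7);knobs('e')
E
```

```text
t 35.8 pos [ 0.5578 -0.0626  0.0545] head -2.7 tilt -1.000 gap 0.0418 q6 -0.19 | turn -0.0 then tool x -0.0012 y 0.0043 z(down) 0.0305
px [321. 283.] 2438 mean [ 0.561 -0.061  0.037] zmax 0.043 rect [561. -63.] [28. 33.] 83 top [ 0.561 -0.06   0.041] 720
px [263. 290.] 135 mean [ 0.534 -0.056  0.057] zmax 0.06 rect [535. -59.] [ 7. 19.] 24 top [ 0.533 -0.055  0.058] 88
px [362. 289.] 138 mean [ 0.58  -0.058  0.057] zmax 0.06 rect [579. -61.] [20.  7.] 62 top [ 0.581 -0.057  0.058] 88
px [414. 318.] 1144 mean [ 0.61  -0.083  0.039] zmax 0.046 rect [612. -85.] [17. 26.] 25 top [ 0.608 -0.088  0.044] 293
px [338. 343.] 1915 mean [ 0.569 -0.097  0.037] zmax 0.044 rect [ 568. -100.] [29. 29.] 9 top [ 0.571 -0.096  0.041] 537
```

Call:
send_rows(plan="-0.001 0.0035 0 0;0 0 0.015 0;0 0 0.01 0;0 0 0.006 0;0 0 0 0")

```text
time_s: 36.3
position: [0.5616, -0.0639, 0.024]
orientation: [-2.273, -2.167, 0.001]
ft_force: [-0.4, -0.3, -0.4]
finger_gap: 0.0423
finger_force: 0.0
```

Call:
send_rows(plan="0 0 0 0;0 0 0 0;0 0 0 0;0 0 0 0;0 0 0 0;0 0 0 0", fingers=0, force=15)

```text
time_s: 36.9
position: [0.5624, -0.0641, 0.0247]
orientation: [2.273, 2.167, 0.0]
ft_force: [0.3, 0.3, 1.5]
finger_gap: 0.0334
finger_force: 15.0
```

Call:
send_rows(plan="0 0 -0.01 0;0 0 -0.02 0;0 0 -0.03 0;0 0 -0.04 0;0 0 -0.02 0;0 0 0 0")

```text
time_s: 37.5
position: [0.5644, -0.0645, 0.1484]
orientation: [2.269, 2.164, 0.007]
ft_force: [0.4, 0.3, 0.6]
finger_gap: 0.0328
finger_force: 15.0
```

```bash
python3 - <<'E'
from h import *
box(.036,-.036,.036)
E
```

```text
box [0.4895 0.4232] [142. 146.] 13.2
target 0.532316229958747 0.39674735111879655
t 37.5 pos [ 0.5629 -0.0642  0.1461] head -2.7 tilt -1.000 gap 0.0332 q6 -0.19 | turn 0.0 then tool x 0.4589 y -0.0524 z(down) 0.1101
```

Call:
send_rows(plan="0.03 -0.004 0 0;0.04 -0.005 0 0;0.04 -0.005 0 0;0.04 -0.005 0 0;0.04 -0.005 0 0;0.04 -0.005 0 0;0.04 -0.005 0 0;0.04 -0.005 0 0;0.04 -0.005 0 0;0.04 -0.004 0 0;0.04 -0.003 0 0;0.029 -0.0014 0 0")

```text
time_s: 38.75
position: [0.5298, 0.3988, 0.1418]
orientation: [-2.271, -2.169, 0.006]
ft_force: [0.4, -0.4, -0.9]
finger_gap: 0.0333
finger_force: 15.0
```

Call:
send_rows(plan="0 0 0 0;0 0 0.04 0;0 0 0.04 0;0 0 0.02 0;0 0 0.01 0;0 0 0 0;0 0 0 0")

```text
time_s: 39.45
position: [0.5322, 0.3967, 0.035]
orientation: [2.274, 2.167, 0.001]
ft_force: [0.7, 0.4, 0.7]
finger_gap: 0.033
finger_force: 15.0
```

Call:
send_rows(plan="0 0 0 0;0 0 0 0;0 0 0 0;0 0 -0.02 0;0 0 -0.04 0;0 0 -0.04 0;0 0 -0.02 0;0 0 0 0", fingers=0.044)

```text
time_s: 40.25
position: [0.5337, 0.3984, 0.159]
orientation: [2.272, 2.167, 0.013]
ft_force: [0.1, -0.3, 0.2]
finger_gap: 0.0443
finger_force: 0.0
```

```bash
cat >> h.py <<'E'
def inbox():
    im,d,K,k1,T=cam('top');P=cloud(d,K,k1,T);z=P[...,2]
    h=np.radians(13.3);L=(P[...,:2]-[.489,.4235])@np.array([[np.cos(h),-np.sin(h)],[np.sin(h),np.cos(h)]])
    m=((z>.022)&(z<.08)&(abs(L)<.056).all(-1)).astype(np.uint8);k,l,st,ce=cv2.connectedComponentsWithStats(m)
    for i in range(1,k):
        if st[i,4]>15:print('in box',st[i,4],P[l==i].mean(0).round(3),L[l==i].mean(0).round(3))
E
python3 - <<'E'
from h import *
inbox();go(.571,-.1,.018,87.3)
E
```

```text
in box 51 [0.525 0.457 0.035] [0.043 0.024]
in box 192 [0.489 0.385 0.033] [-0.009 -0.038]
t 40.3 pos [0.5324 0.3975 0.1563] head -2.7 tilt -1.000 gap 0.0442 q6 0.58 | turn -90.0 then tool x -0.0620 y -0.4951 z(down) 0.1383
```

Call:
send_rows(plan="0 0 0 -8.2;0 0 0 -8.2;0 0 0 -8.2;0 0 0 -8.2;0 0 0 -8.2;0 0 0 -8.2;0 0 0 -8.2;0 0 0 -8.2;0 0 0 -8.2;0 0 0 -8.2;0 0 0 -8.0", fingers=0.05)

```text
time_s: 41.4
position: [0.5303, 0.3962, 0.1518]
orientation: [-0.065, -3.137, 0.004]
ft_force: [0.1, 0.4, 0.0]
finger_gap: 0.0498
finger_force: 0.0
```

Call:
send_rows(plan="-0.004 -0.03 0 0;-0.006 -0.044 0 0;-0.006 -0.044 0 0;-0.006 -0.044 0 0;-0.006 -0.044 0 0;-0.006 -0.044 0 0;-0.006 -0.044 0 0;-0.006 -0.044 0 0;-0.006 -0.044 0 0;-0.005 -0.044 0 0;-0.004 -0.04 0 0;-0.001 -0.029 0 0")

```text
time_s: 42.6
position: [0.5687, -0.1028, 0.1522]
orientation: [-0.077, -3.137, -0.0]
ft_force: [0.1, 0.2, -0.2]
finger_gap: 0.0496
finger_force: 0.0
```

Call:
send_rows(plan="0 0 0.04 0;0 0 0.04 0;0 0 0.01 0;0 0 0 0;0 0 0 0")

```text
time_s: 43.1
position: [0.5706, -0.1003, 0.065]
orientation: [0.074, 3.14, -0.001]
ft_force: [0.5, -0.7, 0.6]
finger_gap: 0.0499
finger_force: 0.0
```

```bash
python3 - <<'E'
from h import *
inbox();knobs('d');go(.571,-.1,.018,87.3)
E
```

```text
in box 186 [0.518 0.465 0.036] [0.038 0.033]
in box 166 [0.451 0.406 0.033] [-0.041 -0.008]
px [312. 274.] 2290 mean [ 0.568 -0.101  0.037] zmax 0.043 rect [ 570. -100.] [29. 32.] 89 top [ 0.57  -0.097  0.041] 636
px [334. 327.] 2041 mean [ 0.6   -0.09   0.039] zmax 0.047 rect [602. -91.] [32. 28.] 5 top [ 0.603 -0.09   0.044] 503
px [269. 337.] 1482 mean [ 0.604 -0.126  0.041] zmax 0.046 rect [ 608. -126.] [20. 34.] 72 top [ 0.605 -0.128  0.044] 672
t 43.2 pos [ 0.5714 -0.1005  0.0661] head 87.3 tilt -1.000 gap 0.0500 q6 -1.82 | turn 0.0 then tool x 0.0004 y 0.0005 z(down) 0.0481
```

Call:
send_rows(plan="0 0.002 0 0;0 0 0.02 0;0 0 0.015 0;0 0 0.01 0;0 0 0.002 0;0 0 0 0")

```text
time_s: 43.8
position: [0.5703, -0.0984, 0.0178]
orientation: [0.075, 3.14, -0.0]
ft_force: [0.8, -0.9, 1.2]
finger_gap: 0.0494
finger_force: 0.0
```

Call:
send_rows(plan="0 0 0 0;0 0 0 0;0 0 0 0;0 0 0 0;0 0 0 0;0 0 0 0", fingers=0, force=15)

```text
time_s: 44.4
position: [0.5707, -0.0988, 0.018]
orientation: [0.075, 3.139, -0.001]
ft_force: [0.2, -1.0, 3.7]
finger_gap: 0.0384
finger_force: 14.5
```

Call:
send_rows(plan="0 0 -0.01 0;0 0 -0.02 0;0 0 -0.03 0;0 0 -0.04 0;0 0 -0.03 0;0 0 0 0")

```text
time_s: 45.0
position: [0.5727, -0.0989, 0.1524]
orientation: [0.074, 3.132, -0.003]
ft_force: [-0.2, -0.4, -0.4]
finger_gap: 0.0384
finger_force: 14.0
```

```bash
python3 - <<'E'
from h import *
inbox();box(.03,-.034,.036)
E
```

```text
in box 184 [0.518 0.465 0.036] [0.038 0.033]
in box 164 [0.451 0.406 0.033] [-0.041 -0.008]
box [0.4889 0.4236] [141. 147.] 13.3
target 0.5260170572477082 0.3973134104412221
t 45.1 pos [ 0.5698 -0.0981  0.1478] head 87.3 tilt -1.000 gap 0.0386 q6 -1.81 | turn 0.0 then tool x 0.0672 y 0.4928 z(down) 0.1118
```

Call:
send_rows(plan="0.004 0.03 0 0;0.006 0.044 0 0;0.006 0.044 0 0;0.006 0.044 0 0;0.006 0.044 0 0;0.006 0.044 0 0;0.006 0.044 0 0;0.006 0.044 0 0;0.006 0.044 0 0;0.006 0.044 0 0;0.006 0.04 0 0;0.003 0.026 0 0")

```text
time_s: 46.3
position: [0.5242, 0.3985, 0.1446]
orientation: [-0.072, -3.136, 0.003]
ft_force: [-0.0, 0.2, -0.0]
finger_gap: 0.0383
finger_force: 14.0
```

Call:
send_rows(plan="0 0 0 0;0 0 0.04 0;0 0 0.04 0;0 0 0.02 0;0 0 0.011 0;0 0 0 0;0 0 0 0")

```text
time_s: 47.0
position: [0.5271, 0.3958, 0.0368]
orientation: [0.076, 3.14, 0.0]
ft_force: [-0.5, -0.2, 0.2]
finger_gap: 0.0386
finger_force: 14.0
```

Call:
send_rows(plan="0 0 0 0;0 0 0 0;0 0 0 0;0 0 -0.02 0;0 0 -0.04 0;0 0 -0.04 0;0 0 -0.02 0;0 0 0 0", fingers=0.048)

```text
time_s: 47.8
position: [0.5286, 0.3976, 0.161]
orientation: [0.074, 3.133, 0.007]
ft_force: [0.8, 0.7, -0.4]
finger_gap: 0.048
finger_force: 0.0
```

Call:
send_rows(plan="0 0 0 8.2;0 0 0 8.2;0 0 0 8.2;0 0 0 8.2;0 0 0 8.2;0 0 0 8.2;0 0 0 8.2;0 0 0 8.2;0 0 0 8.2;0 0 0 8.2;0 0 0 8.0", fingers=0.042)

```text
time_s: 48.9
position: [0.5256, 0.3957, 0.1545]
orientation: [-2.279, -2.161, 0.005]
ft_force: [-0.6, 1.0, 0.1]
finger_gap: 0.042
finger_force: 0.0
```

```bash
python3 - <<'E'
from h import *
inbox();go(.603,-.09,.06,-2.7)
E
```

```text
in box 156 [0.529 0.408 0.037] [ 0.036 -0.024]
in box 58 [0.521 0.455 0.035] [0.038 0.023]
in box 25 [0.522 0.474 0.038] [0.043 0.042]
in box 164 [0.451 0.406 0.033] [-0.041 -0.008]
t 49.0 pos [0.5257 0.3957 0.1545] head -3.3 tilt -1.000 gap 0.0419 q6 0.60 | turn -0.6 then tool x -0.4815 y 0.1001 z(down) 0.0945
```

Call:
send_rows(plan="-0.03 0.006 0 -0.6;-0.042 0.009 0 0;-0.042 0.009 0 0;-0.042 0.009 0 0;-0.042 0.009 0 0;-0.042 0.009 0 0;-0.042 0.009 0 0;-0.042 0.009 0 0;-0.042 0.009 0 0;-0.042 0.009 0 0;-0.042 0.008 0 0;-0.031 0.006 0 0")

```text
time_s: 50.15
position: [0.6087, -0.0908, 0.1551]
orientation: [-2.26, -2.18, 0.002]
ft_force: [-0.0, 0.1, 0.0]
finger_gap: 0.0419
finger_force: 0.0
```

Call:
send_rows(plan="0 0 0.04 0;0 0 0.04 0;0 0 0.01 0;0 0 0 0;0 0 0 0")

```text
time_s: 50.65
position: [0.6102, -0.0882, 0.0674]
orientation: [2.26, 2.18, 0.001]
ft_force: [1.0, -0.1, 1.2]
finger_gap: 0.042
finger_force: 0.0
```

```bash
python3 - <<'E'
from h import *
knobs('b');go(.603,-.09,.024,-2.7)
E
```

```text
px [304. 275.] 2285 mean [ 0.604 -0.086  0.039] zmax 0.047 rect [604. -88.] [34. 25.] 2 top [ 0.604 -0.089  0.044] 561
px [310. 343.] 2310 mean [ 0.606 -0.128  0.04 ] zmax 0.047 rect [ 606. -133.] [34. 34.] 90 top [ 0.606 -0.126  0.044] 615
t 50.7 pos [ 0.6107 -0.0883  0.0681] head -2.1 tilt -1.000 gap 0.0419 q6 -0.22 | turn 0.6 then tool x -0.0021 y -0.0076 z(down) 0.0441
```

Call:
send_rows(plan="0.001 -0.0066 0 0.6;0 0 0.02 0;0 0 0.015 0;0 0 0.009 0;0 0 0 0;0 0 0 0")

```text
time_s: 51.3
position: [0.6032, -0.0871, 0.0233]
orientation: [2.273, 2.167, 0.001]
ft_force: [0.1, 0.1, -0.3]
finger_gap: 0.0415
finger_force: 0.0
```

Call:
send_rows(plan="0 0 0 0;0 0 0 0;0 0 0 0;0 0 0 0;0 0 0 0;0 0 0 0", fingers=0)

```text
time_s: 51.9
position: [0.6034, -0.0872, 0.023]
orientation: [2.273, 2.167, 0.001]
ft_force: [0.3, -0.6, 3.8]
finger_gap: 0.0344
finger_force: 15.0
```

Call:
send_rows(plan="0 0 -0.01 0;0 0 -0.02 0;0 0 -0.03 0;0 0 -0.04 0;0 0 -0.03 0;0 0 0 0")

```text
time_s: 52.5
position: [0.6053, -0.0876, 0.1574]
orientation: [2.268, 2.163, 0.007]
ft_force: [0.6, -0.4, 0.7]
finger_gap: 0.0342
finger_force: 15.0
```

```bash
python3 - <<'E'
from h import *
inbox();box(-.01,.036,.036)
E
```

```text
in box 157 [0.529 0.408 0.037] [ 0.036 -0.024]
in box 186 [0.518 0.464 0.037] [0.038 0.033]
in box 163 [0.451 0.406 0.033] [-0.041 -0.008]
box [0.4891 0.4229] [141. 146.] 13.3
target 0.47098642073345737 0.45623394204809414
t 52.6 pos [ 0.6023 -0.0869  0.1527] head -2.7 tilt -1.000 gap 0.0343 q6 -0.21 | turn 0.0 then tool x 0.5363 y -0.1570 z(down) 0.1167
```

Call:
send_rows(plan="0.03 -0.01 0 0;0.047 -0.015 0 0;0.047 -0.015 0 0;0.047 -0.015 0 0;0.047 -0.015 0 0;0.047 -0.015 0 0;0.047 -0.015 0 0;0.047 -0.015 0 0;0.047 -0.015 0 0;0.047 -0.015 0 0;0.047 -0.015 0 0;0.033 -0.0135 0 0")

```text
time_s: 53.8
position: [0.4524, 0.4556, 0.1497]
orientation: [-2.271, -2.169, 0.007]
ft_force: [-0.1, -0.8, 0.6]
finger_gap: 0.0344
finger_force: 15.0
```

Call:
send_rows(plan="0 0 0 0;0 0 0.04 0;0 0 0.04 0;0 0 0.025 0;0 0 0.011 0;0 0 0 0;0 0 0 0")

```text
time_s: 54.5
position: [0.4554, 0.4535, 0.0368]
orientation: [2.274, 2.167, 0.001]
ft_force: [0.5, 0.5, -0.6]
finger_gap: 0.0346
finger_force: 15.0
```

Call:
send_rows(plan="0 0 0 0;0 0 0 0;0 0 0 0;0 0 -0.02 0;0 0 -0.04 0;0 0 -0.04 0;0 0 -0.02 0;0 0 0 0", fingers=0.042)

```text
time_s: 55.3
position: [0.4567, 0.4553, 0.161]
orientation: [2.273, 2.168, 0.014]
ft_force: [-0.1, 0.7, -0.4]
finger_gap: 0.0421
finger_force: 0.0
```

```bash
python3 - <<'E'
from h import *
inbox();go(.606,-.13,.06,-2.7)
E
```

```text
in box 158 [0.529 0.408 0.036] [ 0.036 -0.024]
in box 185 [0.518 0.464 0.037] [0.038 0.033]
in box 185 [0.465 0.452 0.033] [-0.017  0.034]
in box 161 [0.451 0.406 0.033] [-0.041 -0.008]
t 55.4 pos [0.4555 0.4543 0.1583] head -2.7 tilt -1.000 gap 0.0421 q6 0.72 | turn -0.0 then tool x -0.5766 y 0.1779 z(down) 0.0983
```

Call:
send_rows(plan="-0.04 0.013 0 0;-0.049 0.015 0 0;-0.049 0.015 0 0;-0.049 0.015 0 0;-0.049 0.015 0 0;-0.049 0.015 0 0;-0.049 0.015 0 0;-0.049 0.015 0 0;-0.049 0.015 0 0;-0.049 0.015 0 0;-0.049 0.015 0 0;-0.0466 0.0149 0 0")

```text
time_s: 56.55
position: [0.6008, -0.1205, 0.1542]
orientation: [-2.272, -2.165, 0.003]
ft_force: [-0.0, 0.6, 0.2]
finger_gap: 0.0419
finger_force: 0.0
```

Call:
send_rows(plan="0 0 0 0;0 0 0.04 0;0 0 0.04 0;0 0 0.01 0;0 0 0 0;0 0 0 0")

```text
time_s: 57.15
position: [0.6027, -0.1184, 0.0672]
orientation: [2.272, 2.168, 0.001]
ft_force: [-0.2, -0.7, 0.2]
finger_gap: 0.0423
finger_force: 0.0
```

```bash
python3 - <<'E'
from h import *
knobs('c');go(.606,-.13,.024,-2.7)
E
```

```text
px [321. 297.] 2638 mean [ 0.606 -0.13   0.04 ] zmax 0.046 rect [ 606. -133.] [34. 34.] 86 top [ 0.606 -0.127  0.044] 797
t 57.2 pos [ 0.6032 -0.1186  0.068 ] head -2.7 tilt -1.000 gap 0.0419 q6 -0.26 | turn 0.0 then tool x -0.0112 y 0.0033 z(down) 0.0440
```

Call:
send_rows(plan="-0.0112 0.0033 0 0;0 0 0.02 0;0 0 0.015 0;0 0 0.009 0;0 0 0 0;0 0 0 0")

```text
time_s: 57.8
position: [0.6055, -0.1306, 0.0233]
orientation: [2.273, 2.167, 0.001]
ft_force: [0.4, 0.0, 0.0]
finger_gap: 0.042
finger_force: 0.0
```

Call:
send_rows(plan="0 0 0 0;0 0 0 0;0 0 0 0;0 0 0 0;0 0 0 0;0 0 0 0", fingers=0)

```text
time_s: 58.4
position: [0.6055, -0.1304, 0.0232]
orientation: [2.272, 2.167, 0.001]
ft_force: [0.2, -0.9, 4.7]
finger_gap: 0.033
finger_force: 15.0
```

Call:
send_rows(plan="0 0 -0.01 0;0 0 -0.02 0;0 0 -0.03 0;0 0 -0.04 0;0 0 -0.03 0;0 0 0 0")

```text
time_s: 59.0
position: [0.6072, -0.1307, 0.1574]
orientation: [2.268, 2.163, 0.006]
ft_force: [0.1, -0.4, -0.4]
finger_gap: 0.0334
finger_force: 15.0
```

```bash
python3 - <<'E'
from h import *
inbox();box(-.01,-.038,.045)
E
```

```text
in box 157 [0.529 0.408 0.037] [ 0.036 -0.024]
in box 187 [0.518 0.464 0.037] [0.038 0.033]
in box 187 [0.463 0.452 0.033] [-0.019  0.033]
in box 163 [0.451 0.406 0.033] [-0.041 -0.008]
box [0.489  0.4228] [141. 146.] 13.2
target 0.4880101012853771 0.3842187054625896
t 59.1 pos [ 0.6043 -0.1298  0.1526] head -2.7 tilt -1.000 gap 0.0334 q6 -0.28 | turn 0.0 then tool x 0.5079 y -0.1406 z(down) 0.1076
```

Call:
send_rows(plan="0 0 0 -8.2;0 0 0 -8.2;0 0 0 -8.2;0 0 0 -8.2;0 0 0 -8.2;0 0 0 -8.2;0 0 0 -8.2;0 0 0 -8.2;0 0 0 -8.2;0 0 0 -8.2;0 0 0 -8.0")

```text
time_s: 60.2
position: [0.6029, -0.1294, 0.1498]
orientation: [-0.066, -3.136, -0.003]
ft_force: [0.1, -0.4, -0.6]
finger_gap: 0.0333
finger_force: 15.0
```

Call:
send_rows(plan="0.008 0.03 0 0;0.012 0.045 0 0;0.012 0.045 0 0;0.012 0.045 0 0;0.012 0.045 0 0;0.012 0.045 0 0;0.012 0.045 0 0;0.012 0.045 0 0;0.012 0.045 0 0;0.012 0.045 0 0;0.01 0.045 0 0;0.008 0.032 0 0")

```text
time_s: 61.4
position: [0.4928, 0.3897, 0.1498]
orientation: [-0.072, -3.136, 0.003]
ft_force: [0.5, 0.2, -0.3]
finger_gap: 0.0332
finger_force: 15.0
```

Call:
send_rows(plan="0 0 0 0;0 0 0.04 0;0 0 0.02 0;0 0 0 0;0 0 0 0")

```text
time_s: 61.9
position: [0.4948, 0.3865, 0.0914]
orientation: [-0.076, -3.138, 0.003]
ft_force: [0.1, -0.1, 0.9]
finger_gap: 0.0332
finger_force: 15.0
```

```bash
python3 - <<'E'
from h import *
go(.4944,.3878,.036,87.3)
E
```

```text
t 61.9 pos [0.4948 0.3865 0.0914] head 87.2 tilt -1.000 gap 0.0332 q6 -0.97 | turn -0.1 then tool x 0.0005 y 0.0013 z(down) 0.0554
```

Call:
send_rows(plan="0 0.001 0.03 0;0 0 0.015 0;0 0 0.008 0;0 0 0.002 0;0 0 0 0;0 0 0 0")

```text
time_s: 62.5
position: [0.4962, 0.3892, 0.0387]
orientation: [0.075, 3.139, 0.002]
ft_force: [0.5, 0.2, 0.8]
finger_gap: 0.0333
finger_force: 15.0
```

Call:
send_rows(plan="0 0 0 0;0 0 0 0;0 0 0 0;0 0 -0.02 0;0 0 -0.04 0;0 0 -0.04 0;0 0 -0.02 0;0 0 0 0", fingers=0.042)

```text
time_s: 63.3
position: [0.4973, 0.3901, 0.1613]
orientation: [0.075, 3.134, 0.007]
ft_force: [-0.0, 0.2, -0.2]
finger_gap: 0.042
finger_force: 0.0
```

Call:
send_rows(plan="0 -0.03 -0.02 0;0 -0.045 0 0;0 -0.045 0 0;0 -0.045 0 0;0 -0.045 0 0;0 -0.045 0 0;0.03 -0.045 0 0;0.03 -0.03 0 0;0 0 0 0;0 0 0 0")

```text
time_s: 64.3
position: [0.4214, 0.065, 0.1766]
orientation: [-0.078, -3.14, -0.001]
ft_force: [1.0, 0.3, -0.0]
finger_gap: 0.0417
finger_force: 0.0
```

```bash
python3 - <<'E'
from h import *
inbox();im=tray()[0];s=robot.observe();print(s['time_s'],s['position']);nuts('side');save('fin.png',im)
E
```

```text
in box 156 [0.529 0.408 0.036] [ 0.036 -0.024]
in box 187 [0.518 0.465 0.037] [0.038 0.033]
in box 184 [0.49  0.389 0.037] [-0.007 -0.033]
in box 188 [0.463 0.452 0.033] [-0.019  0.033]
in box 164 [0.451 0.406 0.033] [-0.041 -0.008]
tray ((0.5933521118164062, -0.3162071533203125), (241.6773223876953, 164.0655975341797), 87.31312561035156)
64.4 [0.4227704  0.06580481 0.17699536]
side [294. 290.] 32 [ 0.484 -0.107  0.041]
side [367. 296.] 17 [ 0.63  -0.153  0.009]
side [321. 308.] 21 [ 0.526 -0.15   0.01 ]
side [385. 358.] 39 [ 0.581 -0.318  0.01 ]
side [396. 374.] 39 [ 0.582 -0.355  0.009]
side [407. 393.] 43 [ 0.58  -0.398  0.01 ]
side [396. 395.] 46 [ 0.561 -0.394  0.01 ]
```

View pics/fin.png

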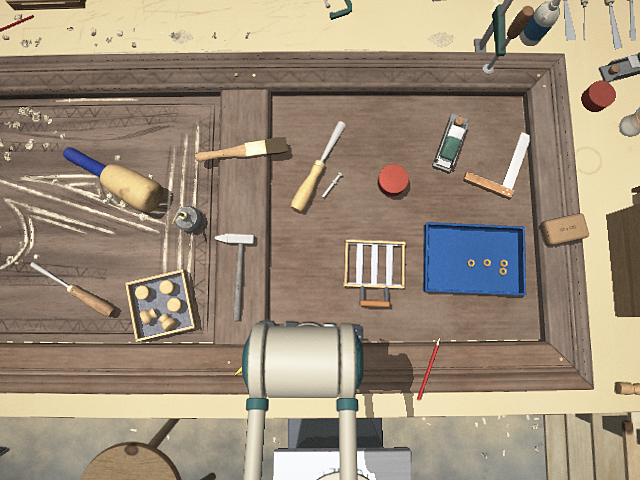

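The final top view shows five knobs in the box, four nuts in the tray, the empty sieve flat beside the tray, and the hammer on the rail. The tin and oil can haven't moved. Handing in.

```bash
python3 -c "
from station import robot
print(robot.hand_in())"
```

```text
the job is handed in; nothing more can be done
None
```

The job is handed in: the hammer is on the left rail, all four nuts are in the tray, the empty sieve is flat beside it, all five knobs are in the felt-lined box, and the oil can and red tin were not touched; it took about 64 s.

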